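# Turn the coated sample holder over with the lifter and latch it into the loading nest

### The arm

A 6-joint arm with a two-finger parallel gripper is mounted at the origin on a cart in front of the work surface, level with it; the furniture and walls round the work are solid. World frame = base frame: x ahead of the robot, y to its left, z up, the work surface at z = 0. Lengths are in m, angles in rad, forces in N, time in s.
With the tool pointing down it reaches from about 0.325 to 0.85 m from the base axis. Payload 4.4 kg.
Tool frame: the origin (TCP) lies at the very end of the fingers, on their centre line; the grasp point (between the pads) lies arm.hold_point_z behind it (arm.hold_point_z is the distance from the TCP to the grasp point, in m); z points along the fingers, y is the line along which they close (so a half turn about z gives the same grasp; the last joint's range is limited). The gripper opens to 94 mm and grips with 3 to 60 N. Pads are 16 mm wide; open, the fingers measure 119 mm over their backs; the gripper's body (75 mm by 177 mm) begins 78 mm behind the grasp point.
Start: joints at [-1.413, 0.207, 1.542, -0, 1.393, -0.15], TCP at [0.174, -0.548, 0.205] pointing down, gripper open.
Joint ranges: [-2.73, 2.73], [-0.86, 2.22], [0.23, 2.46], [-1.11, 4.25], [0.08, 2.63], [-2.82, 2.82]. Speed limits (rad/s): [2.79, 2.79, 3.14, 3.14, 3.14, 3.14].

### API

Orientations are given as [roll, pitch, yaw] about the fixed x, y, z axes, in that order (R = Rz(yaw) Ry(pitch) Rx(roll)).
In Python, from rig import arm, optics, probe_bus gives the robot as it stands (arm), with the cameras (optics) and the readings (probe_bus).
- The arm moves only by the shell command python3 shift.py FILE [OPENING] [FORCE], which reads ROWS from the file FILE. ROWS is one flat JSON list of numbers that holds 1 to 5 rows one after another, with no inner brackets; each row has 6 numbers: dx, dy, dz in m, then a rotation vector rx, ry, rz in rad; each row shifts and turns the commanded pose from where the row before left it, along the tool's axes as they then stand; what a row does not reach is not made up. A row lasts 1/10 s, in which the tool goes at most 0.05 m and 0.15 rad, less where a joint would pass 70% of its speed; a pose out of reach is approached as far as the arm can. OPENING is the finger opening in m, set as the command begins (- or left out keeps the last). The fingers move at their own pace and stop on an object; FORCE is the grip in N (left out, the last holds). Time passes only in rows, so rows that do not move let the fingers close. It prints the time, the measured TCP pose, the force, the opening and the grip force at its end. Input that does not fit is refused with a message, and nothing moves.
- probe_bus.sense(): the state, without advancing time (a new reading comes with each control period).
- optics.snapshot(name): name is "side" or "top" or "wrist"; returns a dict with "color" (480x640x3 uint8, blue, green, red), "mtx" (3x3 intrinsics, pixels), "position" and "orientation" of the camera in the world; the wrist camera has in their place "tool_from_camera" (4x4, takes a point from camera to tool coordinates, whose origin is the TCP and whose axes are the flange's). Camera axes: x right, y down, z forward; pixel columns grow to the right and rows downward; lengths in m; the calibration is good to about 2 mm. A picture is of the moment at which its call begins: read the wrist's pose just before it. There is no depth.
- arm.hand_in(): hands the job in; it is judged then, once.
The state is a dict: "time": time; "joint_positions": joint angles; "qvel": joint speeds; "tau": joint torques, N m; "tcp_pos": TCP position; "ee_rot": TCP orientation; "wrist_force": force on the tool from outside, world axes, zero at the start; "wrist_torque": the same for the moment, N m; "grip_width": finger opening in m; "grasp_force": force on a finger pad.
Only numpy, scipy, OpenCV 4.12 (cv2) and the standard library are available. Lean on these libraries where they do the work, as an engineer would, in place of code of your own. Each camera call takes 0.05 s, during which the arm holds its last target. There are 200 camera calls.

### The job

The sample holder on the blue pad is coated on its copper-coloured side and now needs its bare glass side up in the nest. Never touching the holder with the gripper, slide the steel lifter's blade under its slotted edge, tip it right over, push it fully home and press the red latch all the way down into its slot. Finish with the lifter lying flat on the bench, clear of holder and nest, and leave flask, bottle and dropper standing where they are.

Things in the scene. Friction and masses are not known exactly. Their poses are not given: they have to be found in the camera images.
- station: Fixed loading station, top 2 mm above the bench. Origin on the bench; x is the loading direction, away from the robot. Blue rubber pad x -130..70 mm, 132 wide, grips well; then an aluminium nest: side fences 14 mm tall, 89 mm apart, x 96..125, mouth flaring to about 104 from x 75; two back stop blocks with faces at x 123. Latch cheeks behind, 32 mm tall; ends at x 143.
- nest_home (a point): Point on the nest's floor (2 mm above the bench), 90 mm along x from the station's origin: the holder's middle lies 8 mm above it when home. Same axes as the station. Tipped over its far edge the holder lands some 80 mm farther along its x.
- holder: Loose flat holder, 66 (x) by 84 (y) by 16 mm, 0.16 kg: dark 6 mm plate, 11 mm square black corner bumpers, so it lies 5 mm clear either way up. Origin at its middle; z out of the copper-coloured face, up at first (the other is pale glass); x roughly to the nest at first. Latch slot 16 by 30 mm at x -24..-8. Upright on its far edge it stands; 15 degrees past that it falls over.
- lifter: Loose lifter, 0.13 kg, standing flat on its blade. Origin at the underside below the grip; x points to the blade tip. Blade 2 mm thick, 46 wide, x 10..95 mm. Steel heel (upright, 46 wide, z 2..20) with its front face at x 35, for pushing. Yellow handle with black end, 16 wide (y), x -52..32, z 41..59; grip it at x 0, z 50.
- latch_pad (a point): Middle of the top of the ribbed red thumb pad (24 by 26 mm) at the end of the latch lever; moves with the lever.
- latch (a joint): Latch lever, rad: 0 fully open (standing up 65 degrees, leaning over the nest), 1.13 fully down (level). Hinge across the station at x 130, z 23 mm; pad 64 mm from it. Stiff, stays where left, about 2 N at the pad. A toe 24 mm from the hinge drops into the holder's slot; if the holder is more than a few mm short of home the toe lands on its plate.
- flask: Bystander: stoppered conical glass flask, 62 mm wide, 117 tall, left of the nest. Origin under its middle.
- bottle: Bystander: small white reagent bottle with a blue cap, 51 mm wide, 100 tall, right of the nest. Origin under its middle.
- dropper: Bystander: brown dropper bottle with a red teat, 34 mm wide, 111 tall, right of the pad. Origin under its middle.
- tall_bottle (a point): Fixed obstacle: white bottle with a black cap and a vial beside it, 171 mm tall; fills about 80 mm along world x and 106 along y round this point on the bench. Beyond the lifter.
- vials (a point): Fixed obstacle: two small vials, 54 mm tall, 57 mm along world x and 35 along y round this point on the bench, left of the pad.
- amber_bottle (a point): Fixed obstacle: wide bottle with a black cap, 68 mm wide, 132 mm tall, middle on this point of the bench, right of the pad.
- skein (a point): Fixed obstacle: yellow wool skein, 42 mm tall, within 100 mm of this point on the bench. The bench between it and the pad, where the lifter lies, is otherwise free.

How it is judged:
On the way, in this order (a step that is already met when the one before it is completed fails the run):
1. the lifter has tipped the holder up past 60 degrees (angle between holder's own z axis and vertical between 1.05 and 2 rad and contact force between lifter and holder above 0.02 N).
2. the holder lies turned over, bare glass side up (angle between holder's own z axis and vertical above 3 rad and linear speed of holder below 0.05 m/s), for 0.1 s.
3. the holder is pushed home in the nest (x of holder in the frame of nest_home between -0.004 and 0.004 m and y of holder in the frame of nest_home between -0.006 and 0.006 m and z of holder in the frame of nest_home below 0.012 m and angle between holder's own z axis and vertical above 3 rad), for 0.1 s.
4. the latch is pressed right down (x of holder in the frame of nest_home between -0.004 and 0.004 m and y of holder in the frame of nest_home between -0.006 and 0.006 m and z of holder in the frame of nest_home below 0.012 m and value of joint latch above 1.06 rad), for 0.1 s.
At the end, for the whole second after the job is handed in: The holder lies bare glass side up, level, within 4 mm lengthwise and 6 mm sideways of home; the latch reads over 1.06; the lifter lies flat and still on the bench or the pad, its origin over 105 mm from the home point and not touching the holder (all of step 4 and angle between holder's own z axis and vertical above 3 rad and linear speed of each of holder, lifter below 0.02 m/s and angle between lifter's own z axis and vertical below 0.1 rad and height (world z) of lifter below 0.008 m and contact force between lifter and holder below 0.01 N and horizontal distance between nest_home and lifter above 0.105 m).
It fails at once if the gripper or the arm touches the holder (contact force between any of the fingers, the arm and holder above 0.5 N).
It fails at once if the flask is shifted more than 20 mm or tipped (distance of flask from where it was at the start of the episode above 0.02 m or angle between flask's own z axis and vertical above 0.35 rad).
It fails at once if the bottle is shifted more than 20 mm or tipped (distance of bottle from where it was at the start of the episode above 0.02 m or angle between bottle's own z axis and vertical above 0.35 rad).
It fails at once if the dropper is shifted more than 20 mm or tipped (distance of dropper from where it was at the start of the episode above 0.02 m or angle between dropper's own z axis and vertical above 0.35 rad).
It also fails if it takes over 72 s, if anything falls off the work surface, if the arm or the gripper's body presses on something with over 40 N, if the wrist force passes 120 N, or if a joint passes its speed limit or range.

## Working session

There is one attempt and no reset: what is moved stays moved. The work goes in short steps, Python scripts to look and compute and a shell command to move; the robot and the scene stay as the last step left them, time stands still between calls to the robot, and variables do not carry over. Pictures are saved under pics/ and viewed, at most 10 in all, crops included, and the job is handed in when it is done.

```bash
ls; mkdir -p pics
python3 - <<'E'
from rig import arm, optics, probe_bus
import cv2,numpy as np,pickle
s=probe_bus.sense();print(s, arm.hold_point_z)
d={}
for n in("side","top"):
    p=optics.snapshot(n);d[n]=p;cv2.imwrite(f"pics/{n}0.png",p["color"]);print(n,p["mtx"],p["position"],p["orientation"])
pickle.dump(d,open("s0.pkl","wb"))
E
```

```text
pics
rig.py
shift.py
{'time': 0.0, 'joint_positions': array([-1.41350115e+00,  2.07413096e-01,  1.54292053e+00, -2.10188757e-05,
        1.39348349e+00, -1.50501600e-01]), 'qvel': array([-0.00146814, -0.00078227, -0.00252114,  0.00085458, -0.00051455,
        0.00295572]), 'tau': array([-1.28837041e-04, -3.70883417e+01, -2.81417620e+01,  6.97876839e-02,
        3.60879942e-02, -1.57305731e-04]), 'tcp_pos': array([ 0.17405804, -0.54719274,  0.20431058]), 'ee_rot': array([-3.13939024e+00, -3.13074688e-04,  3.07800165e-01]), 'wrist_force': array([ 0.59392143, -0.00371865, -0.43812324]), 'wrist_torque': array([-0.03106313, -0.02416096,  0.00270758]), 'grasp_force': 0.0, 'grip_width': 0.09389679851406998} 0.0188
side [[616.43551863   0.         321.74915276]
 [  0.         616.43551863 229.43279849]
 [  0.           0.           1.        ]] [ 0.25187551 -1.08405503  1.19314148] [-2.44453008 -0.01489534 -0.26965107]
top [[437.17416232   0.         320.64989305]
 [  0.         437.17416232 236.18246641]
 [  0.           0.           1.        ]] [ 0.3813057  -0.14334775  0.91708675] [-2.99091559 -0.04149535 -1.55219646]
```

View pics/top0.png

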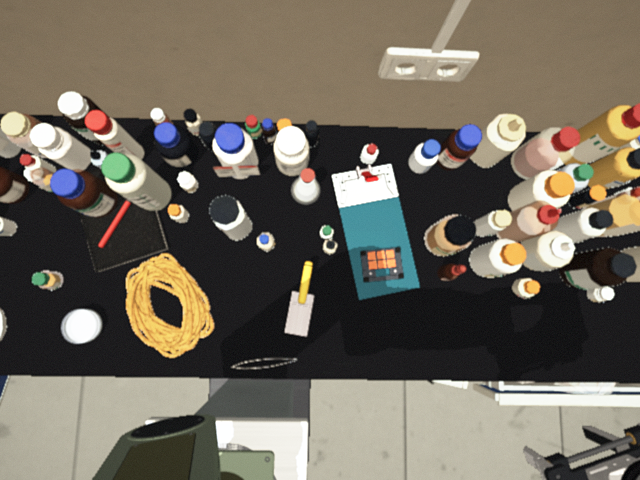

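View pics/side0.png

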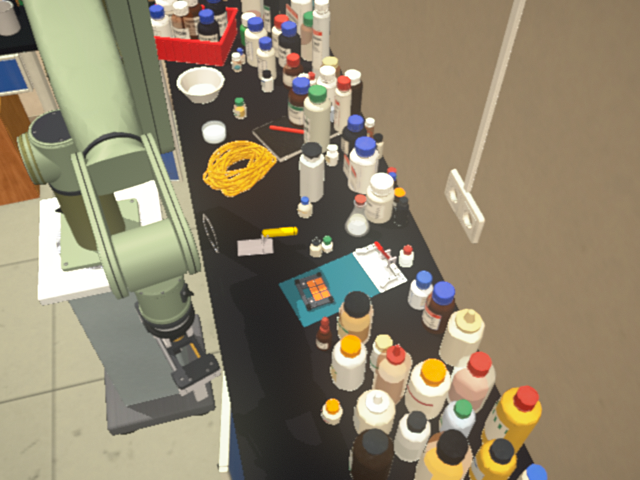

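The top view shows the pad at about (340–420, 200–298) and the holder at (382, 265). The lifter has its handle at (305, 283) and its blade at (299, 315), tip towards the robot. The amber bottle (449, 235) and dropper (453, 272) are right of the pad. The side view shows the same layout: holder (316, 291), lifter (265, 240), red latch (380, 252).

```bash
cat > h.py <<'E'
import numpy as np,cv2
from scipy.spatial.transform import Rotation as R
def cam(p): return R.from_euler('xyz',p["orientation"]).as_matrix(),np.array(p["position"])
def ray(p,uv,z):
    M,c=cam(p); d=M@np.linalg.inv(p["mtx"])@np.array([uv[0],uv[1],1.]); return c+d*(z-c[2])/d[2]
def mask(img,lo,hi,roi):
    m=cv2.inRange(cv2.cvtColor(img,cv2.COLOR_BGR2HSV),lo,hi); k=np.zeros_like(m); x0,x1,y0,y1=roi; k[y0:y1,x0:x1]=m[y0:y1,x0:x1]; return k
def rect(p,m,z,n=1):
    c=max(cv2.findContours(m,cv2.RETR_EXTERNAL,cv2.CHAIN_APPROX_NONE)[0],key=cv2.contourArea).reshape(-1,2)
    w=np.array([ray(p,u,z)[:2] for u in c])
    r=cv2.minAreaRect((w*1000).astype(np.float32)); return r,cv2.boxPoints(r)
E
python3 - <<'E'
import pickle; from h import *
d=pickle.load(open("s0.pkl","rb")); t=d["top"]; im=t["color"]
for nm,lo,hi,roi,z in [("pad",(80,80,40),(105,255,255),(325,430,190,310),.002),("copper",(3,120,120),(18,255,255),(355,410,240,290),.013),("handle",(20,120,120),(35,255,255),(285,325,255,305),.059),("blade",(0,0,110),(179,70,255),(275,325,285,345),.002),("latch",(0,150,100),(5,255,255),(350,390,165,190),.08),("nest",(0,0,150),(179,60,255),(325,405,160,207),.002)]:
    m=mask(im,lo,hi,roi); r,b=rect(t,m,z); print(nm,np.round(r[0],1),np.round(r[1],1),round(r[2],1),b.round(0).tolist())
for nm,u,z in [("amber cap",(449,230),.132),("dropper teat",(459,270),.111),("tall cap",(226,210),.17),("vial",(328,231),.054),("vial2",(331,247),.054),("flask top",(306,176),.117),("bottle cap",(370,149),.1)]: print(nm,ray(t,u,z).round(3))
big=cv2.resize(im[150:350,270:470],(800,800),interpolation=cv2.INTER_CUBIC)[:600]
cv2.imwrite("pics/crop.png",cv2.resize(im[155:345,275:480],None,fx=3.1,fy=3.1,interpolation=cv2.INTER_CUBIC))
E
```

```text
pad [ 499.7 -302.8] [200.3 136. ] 12.6 [[387.0, -258.0], [417.0, -391.0], [612.0, -347.0], [583.0, -214.0]]
copper [ 474.1 -305.5] [37.3 57.4] 6.4 [[452.0, -279.0], [459.0, -336.0], [496.0, -332.0], [489.0, -275.0]]
handle [ 421.6 -147.4] [18.  83.4] 81.8 [[379.0, -150.0], [462.0, -162.0], [464.0, -144.0], [382.0, -132.0]]
blade [ 359.4 -137.2] [48.  86.5] 80.9 [[313.0, -154.0], [398.0, -168.0], [406.0, -120.0], [321.0, -107.0]]
latch [ 630.6 -269.7] [32.  16.6] 64.2 [[616.0, -280.0], [631.0, -288.0], [645.0, -259.0], [630.0, -252.0]]
nest [ 644.2 -270.1] [ 95.3 135. ] 12.7 [[583.0, -215.0], [613.0, -346.0], [705.0, -325.0], [676.0, -194.0]]
amber cap [ 0.519 -0.41   0.132]
dropper teat [ 0.447 -0.435  0.111]
tall cap [ 0.537 -0.008  0.17 ]
vial [ 0.524 -0.191  0.054]
vial2 [ 0.492 -0.198  0.054]
flask top [ 0.618 -0.144  0.117]
bottle cap [ 0.681 -0.269  0.1  ]
```

View pics/crop.png

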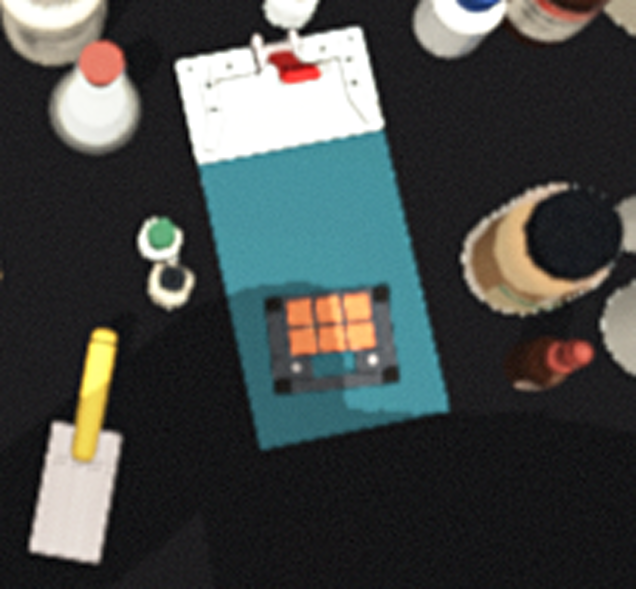

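The crop confirms the holder's slot faces the robot, with bumper corners near crop pixels (266,298), (388,286), (398,382) and (274,394). The lifter's origin is near (0.412, -0.146), with its tip at yaw 172°. The fitted handle and blade lengths of 83 and 86 mm agree with the given 84 and 85. The arm can go to the lifter now.

```bash
echo '[0.0348, -0.031, 0, 0, 0, 0, 0.0348, -0.031, 0, 0, 0, 0, 0.0348, -0.031, 0, 0, 0, 0, 0.0348, -0.031, 0, 0, 0, 0, 0.0348, -0.031, 0, 0, 0, 0]' > mv.in && python3 shift.py mv.in
echo '[0.0348, -0.031, 0, 0, 0, 0, 0.0348, -0.031, 0, 0, 0, 0, 0.0348, -0.031, 0, 0, 0, 0, 0.0348, -0.031, 0, 0, 0, 0, 0.0348, -0.031, 0, 0, 0, 0]' > mv.in && python3 shift.py mv.in
echo '[0, 0, 0, 0, 0, 0.113, 0, 0, 0, 0, 0, 0.113, 0, 0, 0, 0, 0, 0.113, 0, 0, 0, 0, 0, 0.113, 0, 0, 0, 0, 0, 0]' > mv.in && python3 shift.py mv.in
python3 - <<'E'
from rig import arm, optics, probe_bus; import pickle; from h import *
s=probe_bus.sense(); print(s["tcp_pos"],s["ee_rot"],s["joint_positions"])
w=optics.snapshot("wrist"); cv2.imwrite("pics/w1.png",w["color"]); print(w["tool_from_camera"],w["mtx"])
t=pickle.load(open("s0.pkl","rb"))["top"]
P=np.array([ray(t,(275+a/3.1,155+b/3.1),.018) for a,b in[(266,298),(388,286),(398,382),(274,394)]])
print(P.round(4),P.mean(0)); T=pickle.load(open("s0.pkl","rb"))["side"]
E
```

```text
time: 0.6
tcp_pos: [0.2934, -0.3456, 0.205]
ee_rot: [-3.141, -0.0, 0.307]
wrist_force: [0.8, -0.1, -0.3]
grip_width: 0.0939
grasp_force: 0.0
time: 1.1
tcp_pos: [0.4123, -0.1452, 0.2053]
ee_rot: [3.142, 0.0, 0.308]
wrist_force: [1.0, -0.6, -0.1]
grip_width: 0.0938
grasp_force: 0.0
time: 1.6
tcp_pos: [0.4116, -0.1468, 0.205]
ee_rot: [-3.141, 0.001, -0.144]
wrist_force: [-0.7, 0.9, -0.4]
grip_width: 0.0942
grasp_force: 0.0
[ 0.41159422 -0.14680048  0.20499246] [-3.14124646e+00  9.25420851e-04 -1.43671939e-01] [-5.41128030e-01 -9.52633277e-02  1.86039718e+00 -3.97352773e-05
  1.37744609e+00  1.17334805e+00]
[[-1.05415651e-05 -9.71261043e-01 -2.38016779e-01  6.83201342e-02]
 [ 9.99999682e-01 -2.00183532e-04  7.72587990e-04  2.70778679e-04]
 [-7.98031656e-04 -2.38016695e-01  9.71260735e-01 -1.78204647e-01]
 [ 0.00000000e+00  0.00000000e+00  0.00000000e+00  1.00000000e+00]] [[430.21035888   0.         320.06936667]
 [  0.         430.21035888 240.91592541]
 [  0.           0.           1.        ]]
[[ 0.4893 -0.2623  0.018 ]
 [ 0.4993 -0.3448  0.018 ]
 [ 0.4349 -0.351   0.018 ]
 [ 0.4253 -0.2679  0.018 ]] [ 0.46219215 -0.30648866  0.018     ]
```

```bash
for i in 1 2 3 4; do echo '[0, 0, 0, 0, 0, -0.143, 0, 0, 0, 0, 0, -0.143, 0, 0, 0, 0, 0, -0.143, 0, 0, 0, 0, 0, -0.143, 0, 0, 0, 0, 0, -0.143]' > mv.in && python3 shift.py mv.in >/dev/null; done
echo '[0, 0, 0, 0, 0, -0.143, 0, 0, 0, 0, 0, -0.143, 0, 0, 0.03, 0, 0, 0, 0, 0, 0.03, 0, 0, 0, 0, 0, 0, 0, 0, 0]' > mv.in && python3 shift.py mv.in .06
python3 - <<'E'
from rig import arm, optics, probe_bus; from h import *
s=probe_bus.sense(); print(s["tcp_pos"],s["ee_rot"],s["joint_positions"])
w=optics.snapshot("wrist"); cv2.imwrite("pics/w2.png",w["color"])
T=np.eye(4);T[:3,:3]=R.from_euler('xyz',s["ee_rot"]).as_matrix();T[:3,3]=s["tcp_pos"]
C=T@np.array(w["tool_from_camera"]); p=dict(mtx=w["mtx"],position=C[:3,3],orientation=R.from_matrix(C[:3,:3]).as_euler('xyz'))
m=mask(w["color"],(20,120,80),(35,255,255),(100,540,0,480)); r,b=rect(p,m,.059); print(r,b.round(0).tolist())
E
```

```text
time: 4.15
tcp_pos: [0.4085, -0.1452, 0.1415]
ee_rot: [3.138, -0.009, 3.003]
wrist_force: [0.1, 0.2, -0.9]
grip_width: 0.0608
grasp_force: 0.0
[ 0.40845337 -0.14517228  0.14152183] [ 3.13785306 -0.00870162  3.00344333] [-5.41700536e-01 -2.68358887e-02  1.93506669e+00  2.35042324e-05
  1.24283297e+00 -1.97433894e+00]
((420.6816711425781, -147.88108825683594), (17.001514434814453, 83.34635925292969), 81.00686645507812) [[378.0, -150.0], [461.0, -163.0], [463.0, -146.0], [381.0, -133.0]]
```

View pics/w2.png

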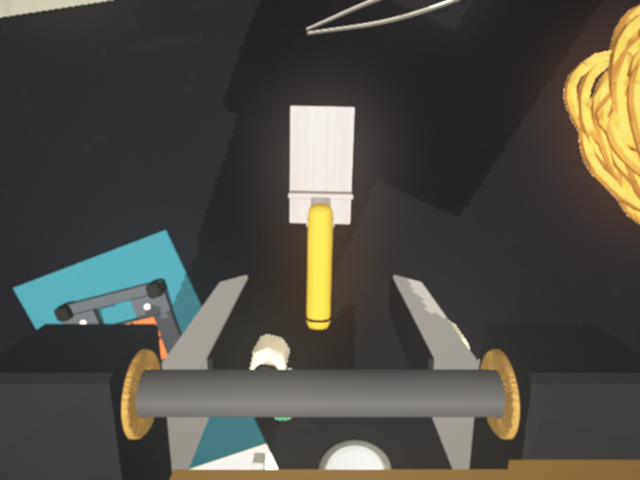

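The wrist view shows the handle at (318, 265), midway between the fingers and in line with the tool, with nothing in the fingers' way. The lifter origin is (0.411, -0.146), so I will descend and grip.

```bash
echo '[-0.002, -0.001, 0.04, 0, 0, 0, 0, 0, 0.04, 0, 0, 0, 0, 0, 0.03, 0, 0, 0, 0, 0, 0, 0, 0, 0, 0, 0, 0, 0, 0, 0]' > mv.in && python3 shift.py mv.in 
echo '[0, 0, 0, 0, 0, 0, 0, 0, 0, 0, 0, 0, 0, 0, 0, 0, 0, 0, 0, 0, 0, 0, 0, 0, 0, 0, 0, 0, 0, 0]' > mv.in && python3 shift.py mv.in 0 50
echo '[0, 0, 0, 0, 0, 0, 0, 0, 0, 0, 0, 0, 0, 0, 0, 0, 0, 0, 0, 0, -0.03, 0, 0, 0, 0, 0, -0.03, 0, 0, 0]' > mv.in && python3 shift.py mv.in
```

```text
time: 4.7
tcp_pos: [0.4148, -0.1491, 0.0368]
ee_rot: [-3.141, 0.001, 3.002]
wrist_force: [0.3, 1.2, -0.3]
grip_width: 0.0596
grasp_force: 0.0
time: 5.2
tcp_pos: [0.414, -0.1485, 0.0359]
ee_rot: [-3.141, 0.001, 3.002]
wrist_force: [0.7, 0.5, -0.2]
grip_width: 0.0232
grasp_force: 0.0
time: 5.7
tcp_pos: [0.4122, -0.1476, 0.0947]
ee_rot: [3.14, -0.004, 3.002]
wrist_force: [1.5, 0.1, -0.8]
grip_width: 0.0156
grasp_force: 49.6
```

```bash
echo '[0.0185, -0.036, -0.01, 0, 0, 0, 0.0185, -0.036, -0.01, 0, 0, 0, 0.0185, -0.036, -0.01, 0, 0, 0, 0, 0, 0, 0, 0, 0.145, 0, 0, 0, 0, 0, 0.145]' > mv.in && python3 shift.py mv.in
for i in 1 2 3; do echo '[0, 0, 0, 0, 0, 0.145, 0, 0, 0, 0, 0, 0.145, 0, 0, 0, 0, 0, 0.145, 0, 0, 0, 0, 0, 0.145, 0, 0, 0, 0, 0, 0.145]' > mv.in && python3 shift.py mv.in >/dev/null; done
echo '[0, 0, 0, 0, 0, 0.145, 0, 0, 0, 0, 0, 0.145, 0, 0, 0, 0, 0, 0.145, 0, 0, 0, 0, 0, 0, 0, 0, 0, 0, 0, 0]' > mv.in && python3 shift.py mv.in
cat >> h.py <<'E'
def wcam(s,w):
    T=np.eye(4);T[:3,:3]=R.from_euler('xyz',s["ee_rot"]).as_matrix();T[:3,3]=s["tcp_pos"]
    C=T@np.array(w["tool_from_camera"]); return dict(mtx=w["mtx"],position=C[:3,3],orientation=R.from_matrix(C[:3,:3]).as_euler('xyz')),T
E
python3 - <<'E'
from rig import arm, optics, probe_bus; from h import *
s=probe_bus.sense(); print(s["tcp_pos"],s["ee_rot"],s["joint_positions"])
w=optics.snapshot("wrist"); cv2.imwrite("pics/w3.png",w["color"])
t=optics.snapshot("top"); cv2.imwrite("pics/t3.png",t["color"])
E
```

```text
time: 6.2
tcp_pos: [0.3429, -0.2489, 0.1255]
ee_rot: [-3.141, 0.0, 2.703]
wrist_force: [-0.5, 0.6, -1.9]
grip_width: 0.0159
grasp_force: 49.6
time: 8.2
tcp_pos: [0.3434, -0.2473, 0.125]
ee_rot: [-3.141, 0.001, 0.105]
wrist_force: [-0.1, -0.7, -1.0]
grip_width: 0.0158
grasp_force: 49.6
[ 0.3433841  -0.24733443  0.12500492] [-3.14086741e+00  7.53187699e-04  1.04822148e-01] [-8.29195061e-01 -3.45385133e-02  1.98042403e+00 -1.87290932e-04
  1.19673810e+00  6.36847916e-01]
```

View pics/w3.png

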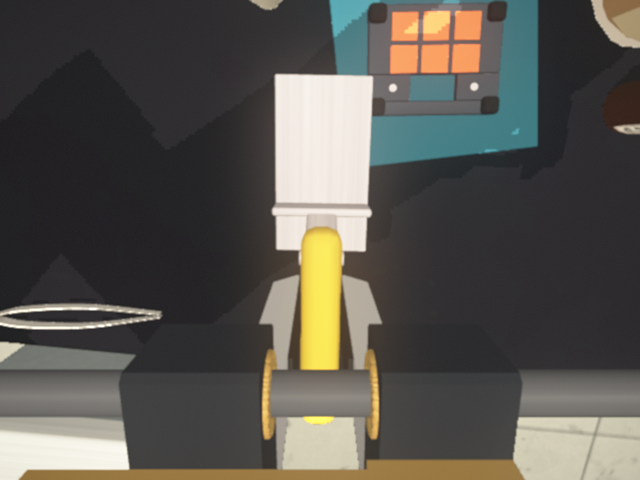

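The blade sits straight in the grip, tip edge at row 74, columns 276–371. Also in view are the holder's near corners at about (371,115) and (498,113), and its far corners at about (369,3) and (505,3).

Run:
```python
from rig import arm, optics, probe_bus; from h import *
s=probe_bus.sense(); im=cv2.imread("pics/w3.png"); w=optics.snapshot("wrist"); p,T=wcam(s,w)
M,c=cam(p)
for u in [(276,75),(371,75),(323.5,75),(277,249),(366,249)]:
    d=T[:3,:3].T@M@np.linalg.inv(p["mtx"])@np.array([u[0],u[1],1]); o=T[:3,:3].T@(c-T[:3,3])
    x=.0985 if u[1]<100 else .0135
    k=(x-o[0])/d[0]; print(u,(o+k*d).round(4))
    k=(.035-o[2])/d[2]; print("   at z35",(o+k*d).round(4))
P=np.array([ray(p,u,.018)*1000 for u in[(371,115),(498,113),(505,3),(369,3)]]);print(P.round(1),P.mean(0))
m=mask(w["color"],(3,120,120),(18,255,255),(380,500,0,80));r,b=rect(p,m,.013);print(r)
```

```text
(276, 75) [ 0.0985 -0.0224  0.0575]
   at z35 [ 0.0956 -0.0202  0.035 ]
(371, 75) [0.0985 0.0266 0.0575]
   at z35 [0.0956 0.0241 0.035 ]
(323.5, 75) [0.0985 0.0021 0.0575]
   at z35 [0.0956 0.0019 0.035 ]
(277, 249) [ 0.0135 -0.0211  0.0283]
   at z35 [ 0.0117 -0.0217  0.035 ]
(366, 249) [0.0135 0.0231 0.0282]
   at z35 [0.0117 0.0239 0.035 ]
[[ 427.3 -271.6   18. ]
 [ 436.9 -351.9   18. ]
 [ 499.9 -343.3   18. ]
 [ 491.4 -261.9   18. ]] [ 463.87334613 -307.18504601   18.        ]
((465.2518005371094, -307.1539611816406), (16.444786071777344, 17.433452606201172), 5.953272819519043)
```

```bash
echo '[-0.016, 0.035, 0, 0, 0, 0, -0.016, 0.035, 0, 0, 0, 0, 0, 0, 0.04, 0, 0, 0, 0, 0, 0.03, 0, 0, 0, 0, 0, 0, 0, 0, 0]' > mv.in && python3 shift.py mv.in
echo '[0, 0, 0.003, 0, 0, 0, 0, 0, 0.003, 0, 0, 0]' > mv.in && python3 shift.py mv.in
echo '[0, 0, 0.002, 0, 0, 0, 0, 0, 0, 0, 0, 0]' > mv.in && python3 shift.py mv.in
echo '[0, 0, 0.002, 0, 0, 0, 0, 0, 0, 0, 0, 0]' > mv.in && python3 shift.py mv.in
python3 -c "
from rig import arm, optics, probe_bus;print(probe_bus.sense()['joint_positions'])"
```

```text
time: 8.85
tcp_pos: [0.3162, -0.317, 0.0515]
ee_rot: [-3.133, 0.005, 0.102]
wrist_force: [-1.2, 1.7, -1.2]
grip_width: 0.0155
grasp_force: 49.6
time: 9.05
tcp_pos: [0.3202, -0.3218, 0.051]
ee_rot: [3.138, -0.002, 0.103]
wrist_force: [-0.5, -0.5, -0.9]
grip_width: 0.0157
grasp_force: 49.6
time: 9.25
tcp_pos: [0.3196, -0.321, 0.0484]
ee_rot: [3.14, -0.001, 0.102]
wrist_force: [-0.0, 0.1, -2.1]
grip_width: 0.0157
grasp_force: 49.6
time: 9.45
tcp_pos: [0.3192, -0.3206, 0.0457]
ee_rot: [3.141, -0.0, 0.102]
wrist_force: [0.4, 0.2, -1.5]
grip_width: 0.0155
grasp_force: 49.6
[-9.79297626e-01  1.55036780e-01  1.97474487e+00 -4.57101807e-05
  1.01128742e+00  4.89450424e-01]
```

```bash
for i in 1 2 3; do echo '[0, 0, 0.0015, 0, 0, 0, 0, 0, 0, 0, 0, 0]' > mv.in && python3 shift.py mv.in | grep -E "tcp|wrist_f"; python3 -c "
from rig import arm, optics, probe_bus;print(probe_bus.sense()['wrist_torque'])"; done
python3 - <<'E'
from rig import arm, optics, probe_bus; from h import *
s=probe_bus.sense(); w=optics.snapshot("wrist"); cv2.imwrite("pics/w4.png",w["color"][:330,180:500].repeat(1,0));
E
```

```text
tcp_pos: [0.319, -0.3204, 0.0438]
wrist_force: [-0.1, -0.3, -0.6]
[-2.90090273e-05  6.22565608e-02 -2.49042635e-02]
tcp_pos: [0.3189, -0.3203, 0.0422]
wrist_force: [-0.2, -0.0, -0.9]
[-0.02517879  0.08079361  0.04850015]
tcp_pos: [0.3189, -0.3203, 0.0407]
wrist_force: [-0.6, 0.6, -1.3]
[ 0.03698801  0.12083652 -0.03333841]
```

View pics/w4.png

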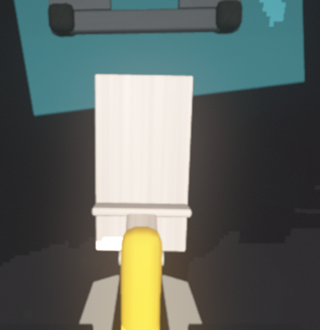

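The tip at crop row 75 is over the pad, whose edge runs from (33,115) to (305,82). It is about 15 mm short of the holder's near edge (row 33) and centred on it, with no contact yet.

```bash
for i in 1 2 3; do echo '[0, 0, 0.001, 0, 0, 0, 0, 0, 0, 0, 0, 0, 0, 0, 0, 0, 0, 0]' > mv.in && python3 shift.py mv.in | grep -E "tcp|wrist_f"; python3 -c "
from rig import arm, optics, probe_bus;print(probe_bus.sense()['wrist_torque'])"; done
```

```text
tcp_pos: [0.319, -0.3204, 0.0399]
wrist_force: [-0.1, 0.4, -1.6]
[ 0.03765473  0.08096456 -0.01314663]
tcp_pos: [0.319, -0.3204, 0.0389]
wrist_force: [0.5, -0.0, -1.4]
[-0.02654828  0.06117839  0.00402617]
tcp_pos: [0.319, -0.3204, 0.0379]
wrist_force: [0.4, 0.2, -2.0]
[-0.01118977  0.03769415  0.00826203]
```

```bash
echo '[0.005, 0, -0.0007, 0, 0, 0, 0.01, 0, 0, 0, 0, 0, 0.01, 0, 0, 0, 0, 0, 0, 0, 0, 0, 0, 0]' > mv.in && python3 shift.py mv.in
echo '[0.01, 0, 0, 0, 0, 0, 0.01, 0, 0, 0, 0, 0, 0, 0, 0, 0, 0, 0, 0, 0, 0, 0, 0, 0]' > mv.in && python3 shift.py mv.in
python3 - <<'E'
from rig import arm, optics, probe_bus; from h import *
w=optics.snapshot("wrist"); t=optics.snapshot("top")
cv2.imwrite("pics/w5.png",w["color"][:300,120:560])
m=mask(t["color"],(3,120,120),(18,255,255),(355,410,240,290));r,b=rect(t,m,.013);print(r)
E
```

```text
time: 11.4
tcp_pos: [0.3456, -0.3182, 0.039]
ee_rot: [3.141, -0.001, 0.103]
wrist_force: [-0.3, 0.3, -1.2]
grip_width: 0.0156
grasp_force: 49.6
time: 11.8
tcp_pos: [0.364, -0.3158, 0.0386]
ee_rot: [-3.141, 0.0, 0.103]
wrist_force: [0.4, -0.8, -1.6]
grip_width: 0.0156
grasp_force: 49.6
((474.1636657714844, -305.46014404296875), (37.05329513549805, 57.460479736328125), 6.913492679595947)
```

View pics/w5.png

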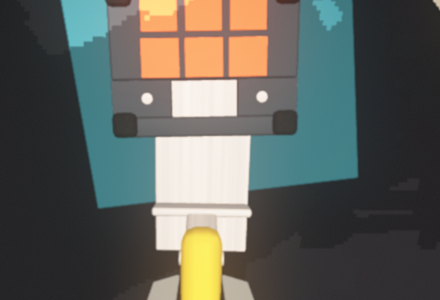

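The blade shows right through the slot (crop rows 80–117), centred between the bumpers. The holder hasn't moved, and the tip is about 30 mm in from the near edge. Next the tip follows an arc about the far edge, up to 45 degrees first.

```bash
echo '[0.0005, 0, -0.0023, 0, 0, 0, 0.0005, 0, -0.0023, 0, 0, 0, 0.0005, 0, -0.0023, 0, 0, 0, 0.0005, 0, -0.0023, 0, 0, 0, 0.0005, 0, -0.0023, 0, 0, 0]' > mv.in && python3 shift.py mv.in - 60 | grep -E "tcp|wrist_f|rot"
echo '[0.0012, 0, -0.002, 0, 0, 0, 0.0012, 0, -0.002, 0, 0, 0, 0.0012, 0, -0.002, 0, 0, 0, 0.0012, 0, -0.002, 0, 0, 0, 0, 0, 0, 0, 0, 0]' > mv.in && python3 shift.py mv.in| grep -E "tcp|wrist_f|rot"
echo '[0.0017, 0, -0.0017, 0, 0, 0, 0.0017, 0, -0.0017, 0, 0, 0, 0.0017, 0, -0.0017, 0, 0, 0, 0.0017, 0, -0.0017, 0, 0, 0, 0, 0, 0, 0, 0, 0]' > mv.in && python3 shift.py mv.in| grep -E "tcp|wrist_f|rot"
python3 - <<'E'
from rig import arm, optics, probe_bus; from h import *
w=optics.snapshot("wrist"); t=optics.snapshot("side")["color"]
a=cv2.resize(w["color"][:300,120:560],(440,300)); b=cv2.resize(t[215:345,240:400],None,fx=2.2,fy=2.2,interpolation=cv2.INTER_CUBIC)
c=np.zeros((300,800,3),np.uint8); c[:,:440]=a; c[:b.shape[0],445:445+b.shape[1]]=b[:300]; cv2.imwrite("pics/w6.png",c)
E
```

```text
tcp_pos: [0.3661, -0.3155, 0.0502]
ee_rot: [-3.141, 0.0, 0.102]
wrist_force: [-0.3, 0.7, -3.5]
tcp_pos: [0.3715, -0.3154, 0.0585]
ee_rot: [3.141, -0.001, 0.102]
wrist_force: [-0.2, -0.2, -2.4]
tcp_pos: [0.3782, -0.3147, 0.0653]
ee_rot: [3.141, -0.0, 0.102]
wrist_force: [-0.8, -0.5, -1.7]
```

View pics/w6.png

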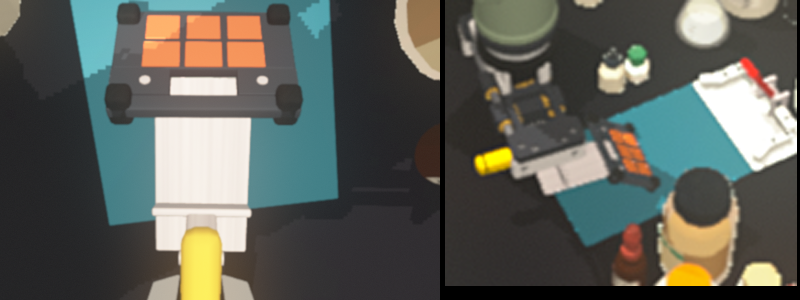

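The holder is up at roughly 40° on the blade, not slipping, with the gripper well clear. I'll carry on over the top.

```bash
echo '[0.002, 0, -0.0013, 0, 0, 0, 0.002, 0, -0.0013, 0, 0, 0, 0.002, 0, -0.0013, 0, 0, 0, 0.002, 0, -0.0013, 0, 0, 0, 0, 0, 0, 0, 0, 0]' > mv.in && python3 shift.py mv.in| grep -E "tcp|wrist_f|rot"
echo '[0.002, 0, -0.0008, 0, 0, 0, 0.002, 0, -0.0008, 0, 0, 0, 0.002, 0, -0.0005, 0, 0, 0, 0.002, 0, -0.0005, 0, 0, 0, 0.002, 0, -0.0005, 0, 0, 0]' > mv.in && python3 shift.py mv.in| grep -E "tcp|wrist_f|rot"
echo '[0.002, 0, 0, 0, 0, 0, 0.002, 0, 0, 0, 0, 0, 0.002, 0, 0, 0, 0, 0, 0.002, 0, 0, 0, 0, 0, 0, 0, 0, 0, 0, 0]' > mv.in && python3 shift.py mv.in| grep -E "tcp|wrist_f|rot"
python3 - <<'E'
from rig import arm, optics, probe_bus; from h import *
w=optics.snapshot("wrist"); t=optics.snapshot("side")["color"]
a=cv2.resize(w["color"][:300,120:560],(440,300)); b=cv2.resize(t[215:345,240:400],None,fx=2.2,fy=2.2,interpolation=cv2.INTER_CUBIC)
c=np.zeros((300,800,3),np.uint8); c[:,:440]=a; c[:b.shape[0],445:445+b.shape[1]]=b[:300]; cv2.imwrite("pics/w7.png",c)
E
```

```text
tcp_pos: [0.3864, -0.3139, 0.0705]
ee_rot: [3.141, -0.001, 0.102]
wrist_force: [-0.7, 0.3, -2.3]
tcp_pos: [0.3961, -0.3127, 0.0734]
ee_rot: [3.141, -0.0, 0.102]
wrist_force: [-0.2, 0.3, -1.4]
tcp_pos: [0.404, -0.3119, 0.0733]
ee_rot: [3.141, -0.0, 0.102]
wrist_force: [-0.1, 0.1, -1.8]
```

View pics/w7.png

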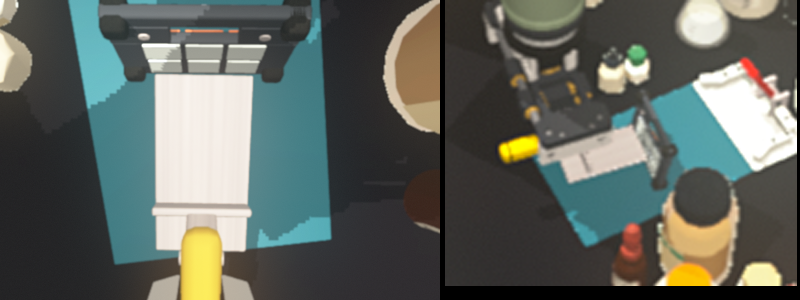

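The holder is upright on its far edge with the glass face towards the lifter and the tip against it. The next rows push it over.

```bash
echo '[0.003, 0, -0.001, 0, 0, 0, 0.003, 0, -0.001, 0, 0, 0, 0.003, 0, -0.001, 0, 0, 0, 0.003, 0, 0, 0, 0, 0, 0.003, 0, 0, 0, 0, 0]' > mv.in && python3 shift.py mv.in| grep -E "tcp|wrist_f|rot"
echo '[0.003, 0, 0, 0, 0, 0, 0.003, 0, 0, 0, 0, 0, 0.003, 0, 0, 0, 0, 0, 0.003, 0, 0, 0, 0, 0, 0, 0, 0, 0, 0, 0]' > mv.in && python3 shift.py mv.in| grep -E "tcp|wrist_f|rot"
echo '[0, 0, 0, 0, 0, 0, 0, 0, 0, 0, 0, 0, 0, 0, 0, 0, 0, 0]' > mv.in && python3 shift.py mv.in| grep -E "time|wrist_f|rot"
python3 - <<'E'
from rig import arm, optics, probe_bus; from h import *
w=optics.snapshot("wrist"); t=optics.snapshot("top")
a=cv2.resize(w["color"][:300,120:560],(440,300)); b=cv2.resize(t["color"][160:300,325:450],None,fx=2.1,fy=2.1,interpolation=cv2.INTER_CUBIC)
c=np.zeros((300,800,3),np.uint8); c[:,:440]=a; c[:b.shape[0],445:445+b.shape[1]]=b[:300]; cv2.imwrite("pics/w8.png",c); cv2.imwrite("pics/t8.png",t["color"])
E
```

```text
tcp_pos: [0.419, -0.3104, 0.0764]
ee_rot: [3.141, -0.0, 0.102]
wrist_force: [-0.5, -0.5, -1.1]
tcp_pos: [0.431, -0.3091, 0.0763]
ee_rot: [3.141, -0.0, 0.102]
wrist_force: [-0.2, -0.1, -2.1]
time: 16.4
ee_rot: [-3.142, 0.0, 0.102]
wrist_force: [-0.0, 0.2, -1.3]
```

View pics/w8.png

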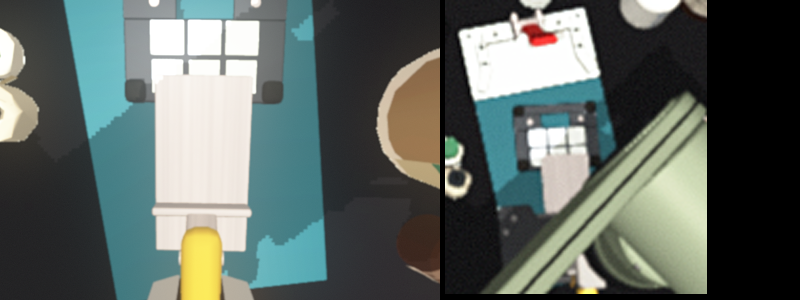

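The holder now lies glass side up, lined up with the blade, its near corners at crop (124,102) and (283,102). I'll back off, lower, and measure its pose.

```bash
python3 - <<'E'
from rig import arm, optics, probe_bus; from h import *
s=probe_bus.sense(); w=optics.snapshot("wrist"); p,T=wcam(s,w)
a,b=[ray(p,u,.018)*1000 for u in[(244,102),(403,102)]];print(a,b)
t=dict(optics.snapshot("top"))
m=mask(t["color"],(0,0,150),(179,70,255),(362,402,222,233)); 
# corners from top crop: (515,107),(596,101) far outer
f=[ray(t,(325+(u-445)/2.1,160+v/2.1),.018)*1000 for u,v in[(515,107),(596,100)]];print(np.round(f,1))
O=np.array([529,-296.3]);th=.22;X=np.array([np.cos(th),np.sin(th)]);Y=np.array([-X[1],X[0]])
for q in [a,b,*f]: v=q[:2]-O; print("station",v@X,v@Y)
print(s["tcp_pos"])
E
echo '[-0.03, 0, 0, 0, 0, 0, -0.03, 0, 0, 0, 0, 0, -0.01, 0, 0, 0, 0, 0, 0, 0, 0, 0, 0, 0, 0, 0, 0, 0, 0, 0]' > mv.in && python3 shift.py mv.in
```

```text
[ 511.26884811 -261.12926076   18.        ] [ 519.73345355 -344.07755701   18.        ]
[[ 574.4 -256.6   18. ]
 [ 583.8 -338.6   18. ]]
station -9.628488739344558 38.19249730821834
station -19.4696773027336 -44.60376108733056
station 52.933683909648764 28.83015691333776
station 44.26104051128374 -53.27109040478442
[ 0.43044932 -0.30911505  0.07625559]
time: 17.1
tcp_pos: [0.3617, -0.3167, 0.0767]
ee_rot: [3.141, -0.001, 0.101]
wrist_force: [-0.3, -0.3, -1.6]
grip_width: 0.0156
grasp_force: 59.6
```

```bash
echo '[0, 0, 0, 0, 0, -0.118, 0.02, 0.0103, 0, 0, 0, 0, 0.02, 0.0103, 0, 0, 0, 0, 0, 0, 0.018, 0, 0, 0, 0, 0, 0.016, 0, 0, 0]' > mv.in && python3 shift.py mv.in
echo '[0, 0, 0, 0, 0, 0, 0, 0, 0, 0, 0, 0, 0, 0, 0.003, 0, 0, 0, 0, 0, 0, 0, 0, 0, 0, 0, 0, 0, 0, 0]' > mv.in && python3 shift.py mv.in
python3 - <<'E'
from rig import arm, optics, probe_bus; from h import *
s=probe_bus.sense(); w=optics.snapshot("wrist"); print(s["tcp_pos"])
O=np.array([529,-296.3]);th=.22;X=np.array([np.cos(th),np.sin(th)]);Y=np.array([-X[1],X[0]])
v=s["tcp_pos"][:2]*1000-O; print(v@X,v@Y)
cv2.imwrite("pics/w9.png",w["color"][:300,120:560])
E
```

```text
time: 17.6
tcp_pos: [0.4071, -0.3284, 0.0425]
ee_rot: [3.139, -0.002, 0.222]
wrist_force: [-1.1, -1.0, -1.0]
grip_width: 0.015
grasp_force: 59.6
time: 18.1
tcp_pos: [0.4048, -0.3279, 0.0398]
ee_rot: [3.141, -0.001, 0.22]
wrist_force: [0.6, -0.3, -1.8]
grip_width: 0.0157
grasp_force: 59.6
[ 0.40477984 -0.32794045  0.03984827]
-128.1310182927407 -3.7693213291617944
```

View pics/w9.png

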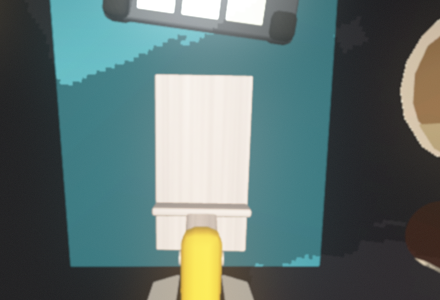

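The blade is parallel to the pad and about 4 mm right of its centre. It is aimed between the bumpers, whose inner edges are at about columns 130 and 270. I'll slide under until the heel meets the edge.

```bash
echo '[0.01, 0, 0.001, 0, 0, 0, 0.015, 0, 0, 0, 0, 0, 0.015, 0, 0, 0, 0, 0, 0.015, 0, 0, 0, 0, 0, 0.01, 0, 0, 0, 0, 0]' > mv.in && python3 shift.py mv.in|grep -E "tcp|wrist_f"
echo '[0.005, 0, 0, 0, 0, 0, 0.005, 0, 0, 0, 0, 0, 0.005, 0, 0, 0, 0, 0, 0.005, 0, 0, 0, 0, 0, 0, 0, 0, 0, 0, 0]' > mv.in && python3 shift.py mv.in|grep -E "tcp|wrist_f"
python3 - <<'E'
from rig import arm, optics, probe_bus; from h import *
s=probe_bus.sense(); w=optics.snapshot("wrist"); p,T=wcam(s,w); im=w["color"]
cv2.imwrite("pics/w10.png",im)
O=np.array([529,-296.3]);th=.22;X=np.array([np.cos(th),np.sin(th)]);Y=np.array([-X[1],X[0]])
v=s["tcp_pos"][:2]*1000-O; print(v@X,v@Y)
# glass panel pose
m=mask(im,(0,0,150),(179,70,255),(150,500,0,205)); 
for c in cv2.findContours(m,cv2.RETR_EXTERNAL,cv2.CHAIN_APPROX_NONE)[0]:
    if cv2.contourArea(c)>150: print(cv2.boundingRect(c))
# dark frame bumpers
g=cv2.cvtColor(im,cv2.COLOR_BGR2HSV); d=((g[...,1]<90)&(g[...,2]<110)).astype(np.uint8); d[230:]=0
n,l,st,ce=cv2.connectedComponentsWithStats(d); print([(tuple(x)) for x in st[1:] if x[4]>800])
E
```

```text
tcp_pos: [0.4699, -0.313, 0.0383]
wrist_force: [0.8, 0.1, -1.7]
tcp_pos: [0.4878, -0.309, 0.0382]
wrist_force: [0.6, -0.5, -0.8]
-42.97852775031049 -3.3928419954749653
(345, 159, 37, 38)
(304, 156, 37, 38)
(263, 153, 36, 38)
(347, 117, 41, 39)
(305, 114, 40, 39)
(263, 111, 40, 39)
(294, 75, 67, 41)
(168, 0, 292, 29)
[(np.int32(0), np.int32(0), np.int32(186), np.int32(230), np.int32(33046)), (np.int32(420), np.int32(0), np.int32(220), np.int32(230), np.int32(39966)), (np.int32(232), np.int32(47), np.int32(194), np.int32(162), np.int32(11642))]
```

```bash
echo '[0.005, -0.0004, 0, 0, 0, 0, 0.005, -0.0004, 0, 0, 0, 0, 0.005, -0.0004, 0, 0, 0, 0, 0.005, -0.0004, 0, 0, 0, 0, 0.005, -0.0004, 0, 0, 0, 0]' > mv.in && python3 shift.py mv.in|grep -E "tcp|wrist_f"
cat > look.py <<'E'
from rig import arm, optics, probe_bus; from h import *
s=probe_bus.sense(); w=optics.snapshot("wrist"); p,T=wcam(s,w); im=w["color"]
O=np.array([529,-296.3]);th=.22;X=np.array([np.cos(th),np.sin(th)]);Y=np.array([-X[1],X[0]])
v=s["tcp_pos"][:2]*1000-O; print("tcp st",(v@X).round(1),(v@Y).round(1))
m=mask(im,(0,0,150),(179,70,255),(200,460,60,205))
Q=[]
for c in cv2.findContours(m,cv2.RETR_EXTERNAL,cv2.CHAIN_APPROX_NONE)[0]:
    x,y,a,b=cv2.boundingRect(c)
    if 30<a<50 and 30<b<50:
        q=ray(p,(x+a/2,y+b/2),.010)[:2]*1000-O; Q.append((round(q@X,1),round(q@Y,1)))
print(Q); cv2.imwrite("pics/last.png",im)
E
python3 look.py
```

```text
tcp_pos: [0.5117, -0.3014, 0.0381]
wrist_force: [-1.7, -0.4, -1.8]
tcp st -18.0 -1.2
[(np.float64(30.3), np.float64(-21.7)), (np.float64(30.5), np.float64(-1.9)), (np.float64(30.8), np.float64(17.6)), (np.float64(49.3), np.float64(-22.0)), (np.float64(49.7), np.float64(-2.2)), (np.float64(50.2), np.float64(17.4))]
```

Yaw is now within 1° and y is about -2 mm, so I'll keep pushing home.

```bash
echo '[0.005, -0.0003, 0, 0, 0, 0, 0.005, -0.0003, 0, 0, 0, 0, 0.005, -0.0003, 0, 0, 0, 0, 0.005, -0.0003, 0, 0, 0, 0, 0.005, -0.0003, 0, 0, 0, 0]' > mv.in && python3 shift.py mv.in|grep -E "tcp|wrist_f"
echo '[0.004, 0, 0, 0, 0, 0, 0.004, 0, 0, 0, 0, 0, 0.002, 0, 0, 0, 0, 0, 0, 0, 0, 0, 0, 0]' > mv.in && python3 shift.py mv.in|grep -E "tcp|wrist_f"
python3 look.py
for i in 1 2; do echo '[0.001, 0, 0, 0, 0, 0, 0.001, 0, 0, 0, 0, 0, 0, 0, 0, 0, 0, 0]' > mv.in && python3 shift.py mv.in|grep -E "tcp|wrist_f"; done; python3 look.py
```

```text
tcp_pos: [0.5358, -0.2946, 0.0382]
wrist_force: [-0.9, -0.3, -2.5]
tcp_pos: [0.5458, -0.2925, 0.0383]
wrist_force: [0.2, 0.1, -1.7]
tcp st 17.2 0.0
[(np.float64(65.2), np.float64(-20.3)), (np.float64(65.7), np.float64(-0.4)), (np.float64(66.2), np.float64(19.1)), (np.float64(84.7), np.float64(-20.7)), (np.float64(85.2), np.float64(18.9))]
tcp_pos: [0.547, -0.2923, 0.0384]
wrist_force: [-2.4, -0.3, -0.2]
tcp_pos: [0.5493, -0.2917, 0.0383]
wrist_force: [-1.8, 0.5, -0.6]
tcp st 20.8 0.1
[(np.float64(68.8), np.float64(-20.2)), (np.float64(69.3), np.float64(-0.4)), (np.float64(69.8), np.float64(19.1)), (np.float64(88.3), np.float64(-20.5)), (np.float64(88.3), np.float64(-0.9)), (np.float64(88.8), np.float64(18.9))]
```

Panels are still moving with the tool (centre 79 + 11.5 ≈ 90), so I continue gently until the stops show up in the force.

```bash
for i in 1 2 3 4; do echo '[0.001, 0, 0, 0, 0, 0, 0, 0, 0, 0, 0, 0, 0, 0, 0, 0, 0, 0]' > mv.in && python3 shift.py mv.in|grep -E "tcp|wrist_f"; done; python3 look.py
```

```text
tcp_pos: [0.5502, -0.2914, 0.0382]
wrist_force: [-1.8, -0.4, -0.1]
tcp_pos: [0.5505, -0.2914, 0.0382]
wrist_force: [-4.3, -0.6, 0.8]
tcp_pos: [0.5505, -0.2914, 0.0382]
wrist_force: [-7.1, -1.4, 2.5]
tcp_pos: [0.5506, -0.2914, 0.0382]
wrist_force: [-9.4, -1.6, 4.6]
tcp st 22.2 0.1
[(np.float64(70.1), np.float64(-20.1)), (np.float64(70.5), np.float64(-0.4)), (np.float64(70.8), np.float64(19.2)), (np.float64(88.2), np.float64(-0.6)), (np.float64(89.3), np.float64(-20.6)), (np.float64(90.0), np.float64(19.0))]
```

The stops are felt: 9 N with no further travel, and the panels at y ≈ -0.5. I'll withdraw straight back, lay the lifter on the pad, and release it.

```bash
echo '[-0.006, 0, 0, 0, 0, 0, -0.01, 0, 0, 0, 0, 0, -0.015, 0, 0, 0, 0, 0, -0.02, 0, 0, 0, 0, 0, -0.02, 0, 0, 0, 0, 0]' > mv.in && python3 shift.py mv.in|grep -E "tcp|wrist_f"
echo '[-0.02, 0, 0, 0, 0, 0, -0.02, 0, 0, 0, 0, 0, -0.01, 0, 0, 0, 0, 0, 0, 0, 0.0006, 0, 0, 0, 0, 0, 0, 0, 0, 0]' > mv.in && python3 shift.py mv.in|grep -E "tcp|wrist_f"
python3 look.py
echo '[0, 0, 0, 0, 0, 0, 0, 0, 0, 0, 0, 0, 0, 0, 0, 0, 0, 0, 0, 0, 0, 0, 0, 0, 0, 0, 0, 0, 0, 0]' > mv.in && python3 shift.py mv.in .06
```

```text
tcp_pos: [0.4827, -0.3063, 0.0382]
wrist_force: [0.1, -0.4, -1.3]
tcp_pos: [0.4353, -0.3174, 0.0379]
wrist_force: [-0.3, -1.1, -0.7]
tcp st -96.1 -0.1
[]
time: 24.15
tcp_pos: [0.4351, -0.3172, 0.0377]
ee_rot: [3.141, -0.0, 0.22]
wrist_force: [-0.8, -1.0, -1.9]
grip_width: 0.0522
grasp_force: 0.0
```

```bash
echo '[0, 0, -0.03, 0, 0, 0, 0, 0, -0.05, 0, 0, 0, 0, 0, -0.05, 0, 0, 0, 0.04, 0, 0, 0, 0, 0, 0, 0, 0, 0, 0, 0]' > mv.in && python3 shift.py mv.in |grep -E "time|tcp"
python3 - <<'E'
from rig import arm, optics, probe_bus; from h import *
exec(open("look.py").read())
m=mask(im,(0,120,60),(8,255,255),(200,460,0,300))|mask(im,(172,120,60),(179,255,255),(200,460,0,300))
c=max(cv2.findContours(m,cv2.RETR_EXTERNAL,cv2.CHAIN_APPROX_NONE)[0],key=cv2.contourArea);print(cv2.boundingRect(c))
for z in (.05,.08):
    r,b=rect(p,m,z);print(z,[(((q-O)@X).round(),((q-O)@Y).round()) for q in b])
a=im[:450].copy(); cv2.imwrite("pics/w11.png",a)
E
```

```text
time: 24.65
tcp_pos: [0.4781, -0.3091, 0.1709]
tcp st -52.4 -1.4
[]Traceback (most recent call last):
  File "<stdin>", line 4, in <module>
ValueError: max() iterable argument is empty
```

I've now viewed 11 pictures, one more than the 10 allowed, so I'll stop viewing and measure by numbers only. The latch isn't in the wrist camera's view yet, so I'll move forward and close the fingers.

```bash
echo '[0.04, 0, -0.01, 0, 0, 0, 0.04, 0, 0, 0, 0, 0, 0.03, 0, 0, 0, 0, 0, 0, 0, 0, 0, 0, 0, 0, 0, 0, 0, 0, 0]' > mv.in && python3 shift.py mv.in 0 20 |grep -E "time|tcp|grip"
python3 - <<'E'
exec(open("look.py").read())
def red(img,roi): return mask(img,(0,120,60),(8,255,255),roi)|mask(img,(172,120,60),(179,255,255),roi)
m=red(im,(150,500,0,300)); t=dict(optics.snapshot("top")); mt=red(t["color"],(345,395,150,200)); sd=dict(optics.snapshot("side")); ms=red(sd["color"],(360,402,235,285))
for nm,pp,mm in(("w",p,m),("t",t,mt),("s",sd,ms)):
    cs=[c for c in cv2.findContours(mm,cv2.RETR_EXTERNAL,cv2.CHAIN_APPROX_NONE)[0] if cv2.contourArea(c)>5]
    for c in cs:
        print(nm,cv2.boundingRect(c),cv2.contourArea(c))
        for z in (.03,.08):
            q=np.array([ray(pp,u,z)[:2]*1000-O for u in c.reshape(-1,2)]); print("  z",z,"x",(q@X).min().round(),(q@X).max().round(),"y",(q@Y).min().round(),(q@Y).max().round())
E
```

```text
time: 25.2
tcp_pos: [0.5799, -0.284, 0.1758]
grip_width: 0.0235
tcp st 52.4 0.9
[]
w (304, 118, 39, 61) 1618.0
  z 0.03 x 89.0 132.0 y -15.0 13.0
  z 0.08 x 94.0 131.0 y -13.0 11.0
w (338, 39, 31, 35) 764.0
  z 0.03 x 163.0 185.0 y -33.0 -12.0
  z 0.08 x 157.0 175.0 y -28.0 -10.0
t (368, 150, 7, 5) 17.5
  z 0.03 x 166.0 176.0 y -30.0 -17.0
  z 0.08 x 150.0 160.0 y -18.0 -5.0
s (374, 241, 16, 18) 57.0
  z 0.03 x 122.0 135.0 y -7.0 51.0
  z 0.08 x 98.0 110.0 y -37.0 19.0
```

Wrist view: the lever spans y -13 to 11 (24 mm wide, as given), with its end near x 95. That fits the stated geometry, so I go down behind the pad.

```bash
echo '[0.034, 0.001, 0, 0, 0, 0, 0.034, 0.001, 0, 0, 0, 0, 0, 0, 0, 0, 0, 0, 0, 0, 0.045, 0, 0, 0, 0, 0, 0.045, 0, 0, 0]' > mv.in && python3 shift.py mv.in |grep -E "time|tcp|grip|wrist"
echo '[0, 0, 0, 0, 0, 0, 0, 0, 0, 0, 0, 0]' > mv.in && python3 shift.py mv.in |grep -E "tcp|grip|wrist"; python3 look.py
```

```text
time: 25.85
tcp_pos: [0.6487, -0.2734, 0.0895]
wrist_force: [-0.8, -0.2, -1.0]
grip_width: 0.0007
tcp_pos: [0.6463, -0.2718, 0.0872]
wrist_force: [0.2, -0.7, 0.3]
grip_width: 0.0009
tcp st 119.9 -1.7
[]
```

```bash
echo '[-0.004, 0, 0.003, 0, 0, 0, -0.004, 0, 0.002, 0, 0, 0, -0.005, 0, 0.0025, 0, 0, 0, -0.005, 0, 0.0025, 0, 0, 0, -0.004, 0, 0.0025, 0, 0, 0]' > mv.in && python3 shift.py mv.in |grep -E "tcp|wrist"
echo '[-0.004, 0, 0.003, 0, 0, 0, -0.004, 0, 0.004, 0, 0, 0, -0.004, 0, 0.005, 0, 0, 0, -0.004, 0, 0.004, 0, 0, 0, 0, 0, 0, 0, 0, 0]' > mv.in && python3 shift.py mv.in |grep -E "tcp|wrist"
python3 look.py
echo '[-0.003, 0, 0.005, 0, 0, 0, -0.003, 0, 0.005, 0, 0, 0, -0.002, 0, 0.005, 0, 0, 0, -0.002, 0, 0.004, 0, 0, 0, 0, 0, 0, 0, 0, 0]' > mv.in && python3 shift.py mv.in |grep -E "tcp|wrist"
python3 look.py
```

```text
tcp_pos: [0.627, -0.2772, 0.0761]
wrist_force: [0.3, -1.0, 1.1]
tcp_pos: [0.6094, -0.2793, 0.0576]
wrist_force: [1.2, 0.6, 0.1]
tcp st 82.2 -1.0
[]
tcp_pos: [0.6002, -0.2819, 0.0391]
wrist_force: [-0.3, 0.6, -0.6]
tcp st 72.7 -1.5
[]
```

```bash
echo '[-0.002, 0, 0.004, 0, 0, 0, -0.001, 0, 0.003, 0, 0, 0, 0, 0, 0.002, 0, 0, 0, 0, 0, 0, 0, 0, 0, 0, 0, 0, 0, 0, 0]' > mv.in && python3 shift.py mv.in |grep -E "tcp|wrist"
echo '[0, 0, 0.001, 0, 0, 0, 0, 0, 0, 0, 0, 0, 0, 0, 0, 0, 0, 0]' > mv.in && python3 shift.py mv.in |grep -E "tcp|wrist"
python3 - <<'E'
exec(open("look.py").read())
m=mask(im,(0,120,60),(8,255,255),(150,500,0,400))|mask(im,(172,120,60),(179,255,255),(150,500,0,400))
sd=dict(optics.snapshot("side")); ms=mask(sd["color"],(0,120,60),(8,255,255),(340,420,225,300))|mask(sd["color"],(172,120,60),(179,255,255),(340,420,225,300))
for nm,pp,mm in(("w",p,m),("s",sd,ms)):
  for c in cv2.findContours(mm,cv2.RETR_EXTERNAL,cv2.CHAIN_APPROX_NONE)[0]:
    if cv2.contourArea(c)>20:
        q=np.array([ray(pp,u,.026)[:2]*1000-O for u in c.reshape(-1,2)]); print(nm,cv2.boundingRect(c)," x",(q@X).min().round(),(q@X).max().round(),"y",(q@Y).min().round(),(q@Y).max().round())
E
```

```text
tcp_pos: [0.5979, -0.2826, 0.0308]
wrist_force: [0.7, 0.3, -0.2]
tcp_pos: [0.5982, -0.2827, 0.03]
wrist_force: [0.7, -0.1, -0.9]
tcp st 70.5 -1.8
[]
w (290, 164, 56, 120)  x 75.0 127.0 y -13.0 11.0
w (345, 0, 62, 74)  x 163.0 189.0 y -36.0 -12.0
s (359, 263, 15, 9)  x 57.0 92.0 y -14.0 11.0
s (404, 245, 9, 10)  x 175.0 199.0 y -17.0 9.0
```

```bash
for i in 1 2 3 4 5; do echo '[0, 0, 0.001, 0, 0, 0, 0, 0, 0, 0, 0, 0, 0, 0, 0, 0, 0, 0]' > mv.in && python3 shift.py mv.in |grep -E "tcp|wrist_f"; done
```

```text
tcp_pos: [0.5983, -0.2828, 0.0292]
wrist_force: [-0.3, -0.5, 1.2]
tcp_pos: [0.5984, -0.2828, 0.0287]
wrist_force: [-2.1, 0.6, 5.4]
tcp_pos: [0.5984, -0.2828, 0.0287]
wrist_force: [-4.1, 2.1, 9.2]
tcp_pos: [0.5984, -0.2829, 0.0286]
wrist_force: [-5.1, 2.6, 13.1]
tcp_pos: [0.5985, -0.2829, 0.0285]
wrist_force: [-6.6, 2.6, 16.5]
```

A hard stop comes at z = 28.6 mm, which is where a level lever puts the pad. I'll lift off and check the lever, holder and lifter.

```bash
echo '[0, 0, -0.03, 0, 0, 0, 0, 0, -0.05, 0, 0, 0, 0, 0, -0.05, 0, 0, 0, -0.04, 0, 0, 0, 0, 0, 0, 0, 0, 0, 0, 0]' > mv.in && python3 shift.py mv.in |grep -E "time|tcp"
echo '[-0.04, 0, 0, 0, 0, 0, -0.02, 0, 0, 0, 0, 0, 0, 0, 0, 0, 0, 0, 0, 0, 0, 0, 0, 0]' > mv.in && python3 shift.py mv.in |grep -E "time|tcp"
python3 - <<'E'
exec(open("look.py").read())
red=lambda i,r: mask(i,(0,120,60),(8,255,255),r)|mask(i,(172,120,60),(179,255,255),r)
sd=dict(optics.snapshot("side")); t=dict(optics.snapshot("top"))
for nm,pp,mm in(("w",p,red(im,(150,500,0,400))),("s",sd,red(sd["color"],(340,420,225,300))),("t",t,red(t["color"],(345,395,150,235)))):
  for c in cv2.findContours(mm,cv2.RETR_EXTERNAL,cv2.CHAIN_APPROX_NONE)[0]:
    if cv2.contourArea(c)>15:
      for z in (.029,.04):
        q=np.array([ray(pp,u,z)[:2]*1000-O for u in c.reshape(-1,2)]); print(nm,cv2.boundingRect(c),z," x",(q@X).min().round(1),(q@X).max().round(1),"y",(q@Y).min().round(1),(q@Y).max().round(1))
for nm,pp,mm,zz in (("white w",p,mask(im,(0,0,150),(179,70,255),(150,500,0,330)),.010),("handle side",sd,mask(sd["color"],(20,120,120),(35,255,255),(260,345,240,320)),.061),("handle top",t,mask(t["color"],(20,120,100),(35,255,255),(330,430,220,330)),.061)):
  for c in cv2.findContours(mm,cv2.RETR_EXTERNAL,cv2.CHAIN_APPROX_NONE)[0]:
    if cv2.contourArea(c)>40:
      q=np.array([ray(pp,u,zz)[:2]*1000-O for u in c.reshape(-1,2)]); print(nm,cv2.boundingRect(c)," x",(q@X).min().round(1),(q@X).max().round(1),"y",(q@Y).min().round(1),(q@Y).max().round(1))
print(s["joint_positions"].round(2))
E
```

```text
time: 30.6
tcp_pos: [0.5571, -0.2924, 0.1565]
time: 31.0
tcp_pos: [0.501, -0.3044, 0.1544]
tcp st -29.0 -1.8
[]
w (487, 345, 13, 25) 0.029  x -138.7 -118.1 y -142.1 -131.9
w (487, 345, 13, 25) 0.04  x -132.3 -112.4 y -137.1 -127.2
w (300, 0, 37, 109) 0.029  x 57.2 123.3 y -12.8 11.4
w (300, 0, 37, 109) 0.04  x 56.5 120.2 y -12.4 10.9
s (359, 256, 28, 17) 0.029  x 55.0 125.4 y -17.2 8.4
s (359, 256, 28, 17) 0.04  x 50.3 120.1 y -23.7 1.6
s (403, 245, 10, 10) 0.029  x 171.7 197.2 y -18.5 6.9
s (403, 245, 10, 10) 0.04  x 165.9 191.1 y -25.0 0.1
t (362, 175, 15, 33) 0.029  x 54.5 124.7 y -10.8 13.1
t (362, 175, 15, 33) 0.04  x 52.4 121.8 y -8.4 15.2
t (367, 150, 8, 4) 0.029  x 167.9 176.8 y -30.4 -15.7
t (367, 150, 8, 4) 0.04  x 164.5 173.3 y -27.8 -13.2
white w (443, 192, 57, 98)  x -79.3 -2.2 y -136.8 -96.6
white w (282, 186, 77, 144)  x -113.6 2.5 y -32.6 28.9
white w (156, 138, 47, 86)  x -25.7 37.5 y 86.8 121.3
white w (337, 77, 22, 27)  x 61.7 79.3 y -29.0 -14.1
white w (471, 0, 29, 26)  x 112.8 128.4 y -125.2 -104.6
white w (330, 0, 84, 88)  x 72.5 128.5 y -65.6 -8.9
white w (223, 0, 85, 109)  x 58.4 128.6 y 6.9 64.0
white w (150, 0, 21, 50)  x 97.8 128.6 y 100.0 116.2
handle side (281, 279, 36, 20)  x -149.8 -63.8 y -16.1 6.7
[-0.69  0.28  1.57  0.    1.3   0.66]
```

The lever reads level: its end is at x ≈ 55, and the side and top views agree on a height near 25 mm. The visible holder panel is at (70.5, -21.5), against (70.1, -20.1) when it was pushed home. The lifter handle at x -150 to -64 matches it lying flat on the pad, so I hand in.

```bash
python3 -c "
from rig import arm, optics, probe_bus;print(arm.hand_in())"
```

```text
the job is handed in; nothing more can be done
None
```

I handed the job in at about 31 s: my measurements show the holder glass side up and home, the latch down and the lifter flat on the pad, but no verdict came back, and I viewed 11 pictures where the limit was 10.

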